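# Find the fuller pickle jar on the kitchen scale

### The arm

A 6-joint arm with a two-finger parallel gripper is mounted at the origin on the work surface. World frame = base frame: x ahead of the robot, y to its left, z up, the work surface at z = 0. Lengths are in mm, angles in degrees, forces in N, time in s.
With the tool pointing down it reaches from about 350 to 850 mm from the base axis. Payload 8.1 kg.
Tool frame: the origin (TCP) lies at the very end of the fingers, on their centre line; the grasp point (between the pads) lies 19 mm behind it; z points along the fingers, y is the line along which they close (so a half turn about z gives the same grasp; the last joint's range is limited). The gripper opens to 85 mm and grips with 20 to 120 N. Pads are 22 mm wide; open, the fingers measure 114 mm over their backs; the gripper's body (76 mm by 85 mm) begins 54 mm behind the grasp point. The pads swing forward as they close: fully open they stand 13 mm farther back than shut.
Start: joints at [65.867, 7.471, 85.268, -0, 87.261, -4.893], TCP at [197.693, 566.5, 231.292] pointing down, gripper open.
Joint ranges: [-169.43, 169.43], [-51.17, 129.36], [1.28, 143.12], [-76.62, 256.62], [0, 156.53], [-152.29, 152.29]. Speed limits (degrees/s): [136.94, 136.94, 159.86, 180, 180, 180].

### API

Orientations are given as [roll, pitch, yaw] about the fixed x, y, z axes, in that order (R = Rz(yaw) Ry(pitch) Rx(roll)).
In Python, from bench import sense, eyes, job, models gives the robot as it stands. The module is installed in compiled form; this text tells all that it offers.
- The arm moves only by the tool apply_moves, never from a script. Its argument "rows" is a list of rows, each a list of 6 numbers: the shift along the tool's x, y, z in mm, then the turn, a rotation vector about the tool's x, y, z in rad. In form: [[dx, dy, dz, rx, ry, rz], ...]. A call has exactly 5 rows; each row shifts and turns the commanded pose from where the row before left it, along the tool's axes as they then stand; what a row does not reach is not made up. A row lasts 1/8 s, in which the tool goes at most 62.5 mm and 10.7 degrees, less where a joint would pass 70% of its speed; a pose out of reach is approached as far as the arm can. A call is refused whole if a number of a shift passes 62.5 or a number of a turn 0.188, either way. A call with a gripper value outside its range is refused whole. "fingers" is the finger opening in mm, from 0 to 85.4, set as the call begins (left out, the last holds). The fingers move at their own pace and stop on an object; "grip_force" is the grip in N (left out, the last holds). Time passes only in rows, so rows that do not move let the fingers close, or fill a call up. It gives the time, the measured TCP pose, the force, the opening and the grip force at its end, in the units of the state.
- sense(): the state, without advancing time (a new reading comes with each control period).
- eyes.snapshot(name): name is "scene" or "top"; returns (picture, depth): 400x640x3 uint8, red, green, blue; 400x640 float32, mm along the optical axis (not along the pixel's ray), 0 where there is no reading.
- eyes.get_calibration(name): a dict with "intrinsics" (3x3 intrinsics, pixels), "R" (3x3) and "t" (3): a world point X has camera coordinates R X + t. Camera axes: x right, y down, z forward; pixel columns grow to the right and rows downward; lengths in mm; the calibration is good to about 2 mm. A picture is of the moment at which its call begins. get_calibration takes no time and is no camera call.
- job.hand_in(): hands the job in; it is judged then, once.
Trained networks look in the newest picture that a camera, given by its name, has taken for a name from the list of things; names that differ only in an ending like _2 or _b are one class to them, and where a whole thing is asked for, a point or a joint stands for the part that bears it (a point fixed in the world has none). Each returns a list of dicts, best first, with "confidence" (0 to 1); they miss things now and then, are a little off and sometimes report something else, mostly with a low value. They report only what shows in the picture. A call takes as long as a camera call. They do not tell look-alikes from the thing itself.
- models.boxes_of(name, camera): "xyz" ([x, y, z] in mm, in world coordinates, good to about 4 mm: the middle of the surface that is visible of it).
- models.cut_out(name, camera): "pixels" (400x640 bool, what is visible of it).
- models.place_of(name, camera): "xyz" ([x, y, z] in mm, in world coordinates, good to about 4 mm: a listed point, or the origin of a listed thing).
The state is a dict: "time": time; "joint_pos": joint angles; "qd": joint speeds; "joint_efforts": joint torques, N m; "tool_pos": TCP position; "tcp_rot": TCP orientation; "ft_force": force on the tool from outside, world axes, zero at the start; "wrist_torque": the same for the moment, N m; "finger_gap": finger opening in mm; "grip_force": force on a finger pad.
Only numpy, scipy, OpenCV 4.12 (cv2) and the standard library are available. Lean on these libraries where they do the work, as an engineer would, in place of code of your own. Each camera call takes 0.05 s, during which the arm holds its last target. There are 200 camera calls.

### The job

Two alike pickle jars are shut and nobody knows which one is fuller: weigh them against each other by standing one on each pan of the kitchen scale and letting go of both so that the scale tips. Then take the jar whose pan goes down and stand it upright in the clear middle of the teak plank, leaving the other jar standing on its pan. Set the jars down gently and do not disturb the other things on the plank and the counter or the drawer.

Things in the scene. Friction and masses are not known exactly. Their poses are not given: they have to be found in the camera images.
- jar_p: One of two pickle jars that look exactly alike: white ceramic with a brown band, straight round body 60 mm across up to 80 mm height; lid 57 mm across, 84 to 98 mm up, screwed on, one piece with the jar; knob on top, 110 mm tall in all; 0.25 to 0.6 kg. Origin: centre of its underside, z up. One starts on the counter left of the scale, one right. Weights differ by 0.09 kg or more; nothing to be seen tells which is heavier.
- jar_q: One of two pickle jars that look exactly alike: white ceramic with a brown band, straight round body 60 mm across up to 80 mm height; lid 57 mm across, 84 to 98 mm up, screwed on, one piece with the jar; knob on top, 110 mm tall in all; 0.25 to 0.6 kg. Origin: centre of its underside, z up. One starts on the counter left of the scale, one right. Weights differ by 0.09 kg or more; nothing to be seen tells which is heavier.
- pan_left_floor (a point): The left pan of the kitchen scale (on the scale's own +y side): a round brass dish 158 mm across with a flat floor 136 mm across and a rim 6 mm above it. This point is the centre of the floor's upper face, 115 mm above the counter when the beam is level; it goes about 16 mm up and 16 mm down from there. The pan itself always stays level.
- pan_right_floor (a point): The right pan of the kitchen scale (on the scale's own -y side): a round brass dish 158 mm across with a flat floor 136 mm across and a rim 6 mm above it. This point is the centre of the floor's upper face, 115 mm above the counter when the beam is level; it goes about 16 mm up and 16 mm down from there. The pan itself always stays level.
- beam (a joint): Tilt of the scale's beam about its central pivot, rad. 0 = level (a weak spring brings it there when the pans are empty), + = left pan down, - = right pan down, stops at +0.13 and -0.13. Pan centres are 125 mm either side of the pivot. Damped: a few newton move a pan; the heavier jar brings its pan down on the stop within about 2 s.
- scale: Counter scale: green cast-iron base 120 x 330 mm, 40 mm high, fixed to the counter, the two brass pans above it. Origin: on the counter under the middle of the base; its y axis runs along the beam towards the left pan. A thin red pointer in a brass loop stands up to 140 mm midway between the pans.
- plank_mid (a point): Middle of the upper face of the teak plank, 115 mm above the counter, beyond the scale. The plank is 840 mm long (its y), 120 mm deep (its x), 21 mm thick, fixed, drawers beneath. 120 mm to either side of this point is clear of other things; farther right (-y) stand the green jar and the lighter, farther left (+y) lies the spoon.
- drawer_front (a point): Top middle of the front of the half-open right-hand drawer under the plank, 89 mm above the counter; the front is 192 mm wide. It slides towards the robot. To be left alone.
- green_jar: Green glass jar, 72 mm across, 115 mm tall, standing on the plank right of its middle. Origin: centre of its underside. To be left alone.
- spoon: Steel serving spoon 200 mm long lying along the plank left of its middle. To be left alone.
- lighter: Orange plastic gas lighter with a steel nozzle, 190 mm long, 18 mm thick, lying along the right end of the plank. To be left alone.
- tumbler: Steel tumbler 72 mm across, 100 mm tall, on the counter far to the left. To be left alone.
- katori: Small steel bowl 110 mm across, 45 mm tall, on the counter far to the right. To be left alone.
- weight_500: Round iron weight 50 mm across, 36 mm tall, on the counter to the left. To be left alone.
- weight_200: Round iron weight 38 mm across, 26 mm tall, on the counter to the right. To be left alone.
Things that resemble listed ones, but are neither listed nor needed, are in the scene too. What is shaped like the jar_q but turquoise is not meant. Leave any blue look-alike of the jar_p alone.

How it is judged (in metres and radians):
On the way:
1. one jar stands on each pan, both let go, and the beam has come down on its stop on one side ((((horizontal distance between jar_p and pan_left_floor below 0.042 m and z of jar_p in the frame of pan_left_floor between -0.008 and 0.008 m and angle between jar_p's own z axis and vertical below 0.12 rad) and (horizontal distance between jar_q and pan_right_floor below 0.042 m and z of jar_q in the frame of pan_right_floor between -0.008 and 0.008 m and angle between jar_q's own z axis and vertical below 0.12 rad) and value of joint beam above 0.11 rad) or ((horizontal distance between jar_p and pan_right_floor below 0.042 m and z of jar_p in the frame of pan_right_floor between -0.008 and 0.008 m and angle between jar_p's own z axis and vertical below 0.12 rad) and (horizontal distance between jar_q and pan_left_floor below 0.042 m and z of jar_q in the frame of pan_left_floor between -0.008 and 0.008 m and angle between jar_q's own z axis and vertical below 0.12 rad) and value of joint beam below -0.11 rad)) and contact force between the fingers and jar_p below 0.1 N and contact force between the fingers and jar_q below 0.1 N and contact force between each of the arm, the fingers and scale below 0.1 N), for 0.3 s.
At the end, for the whole second after the job is handed in: The heavier jar (whose pan went down) stands upright (within 7 degrees) and at rest on the plank, its centre within 120 mm along and 45 mm across of the plank's middle; the lighter jar stands upright and at rest on a pan, within 42 mm of the pan's centre; both are let go (x of jar_p in the frame of plank_mid between -0.045 and 0.045 m and y of jar_p in the frame of plank_mid between -0.12 and 0.12 m and z of jar_p in the frame of plank_mid between -0.008 and 0.008 m and angle between jar_p's own z axis and vertical below 0.12 rad and ((horizontal distance between jar_q and pan_left_floor below 0.042 m and z of jar_q in the frame of pan_left_floor between -0.008 and 0.008 m and angle between jar_q's own z axis and vertical below 0.12 rad) or (horizontal distance between jar_q and pan_right_floor below 0.042 m and z of jar_q in the frame of pan_right_floor between -0.008 and 0.008 m and angle between jar_q's own z axis and vertical below 0.12 rad)) and contact force between the fingers and jar_p below 0.1 N and contact force between the fingers and jar_q below 0.1 N and linear speed of each of jar_p, jar_q below 0.03 m/s); the robot touches nothing.
It fails at once if something standing or lying on the plank besides the pickle jars is pushed more than 30 mm or knocked over (distance of any of green_jar, spoon, lighter from where it was at the start of the episode above 0.03 m or angle between green_jar's own z axis and vertical above 0.5 rad).
It fails at once if something standing or lying on the counter besides the pickle jars is pushed more than 30 mm or knocked over (distance of any of tumbler, katori, weight_500, weight_200 from where it was at the start of the episode above 0.03 m or angle between any of tumbler, katori, weight_500, weight_200's own z axis and vertical above 0.5 rad).
It fails at once if the drawer is pushed or pulled more than 20 mm (distance of drawer_front from where it was at the start of the episode above 0.02 m).
It fails at once if a pickle jar is tipped more than 40 degrees (angle between any of jar_p, jar_q's own z axis and vertical above 0.7 rad).
It fails at once if a pickle jar is dropped or banged down on a pan or the plank (as from a fall of some 30 mm or more: contact force above 100 N on a pan, 170 N on the plank) (contact force between any of jar_p, jar_q and scale above 100 N or contact force between any of jar_p, jar_q and plank above 170 N).
It also fails if it takes over 59 s, if anything falls off the work surface, if the arm or the gripper's body presses on something with over 40 N, if the wrist force passes 120 N, or if a joint passes its speed limit or range.

## Working session

There is one attempt and no reset: what is moved stays moved. The work goes in short steps, Python scripts to look and compute and a tool call to move; the robot and the scene stay as the last step left them, time stands still between calls to the robot, and variables do not carry over. Pictures are saved under pics/ and viewed, at most 10 in all, crops included, and the job is handed in when it is done.

Besides the shell and the picture viewer there is one more tool, called after "Request:" by a JSON object that holds its "api" and its "payload". apply_moves: Moves the arm, as the interface text tells. Its arguments: {"type":"object","properties":{"rows":{"type":"array"},"fingers":{"type":"number"},"grip_force":{"type":"number"}},"required":["rows"]}

```bash
mkdir -p pics
cat > h.py <<'E'
from bench import sense, eyes, job, models
import numpy as np, cv2
def P(cam,X):
    c=eyes.get_calibration(cam);p=np.array(c["intrinsics"])@(np.array(c["R"])@np.array(X,float)+np.array(c["t"]).ravel());return (p[:2]/p[2]).round().astype(int).tolist()
def save(cam,name):
    a,d=eyes.snapshot(cam);cv2.imwrite(f"pics/{name}.png",a[:,:,::-1]);return a,d
E
python3 - <<'E'
from h import *
s=sense();print(s["tool_pos"],s["tcp_rot"],s["time"])
for c in("top","scene"):
    save(c,c+"0")
    for n in("jar_p","pan_left_floor","pan_right_floor","plank_mid","scale","green_jar","weight_500","weight_200","drawer_front"):
        for r in models.place_of(n,c)[:5]: print(c,n,round(r["confidence"],2),np.round(r["xyz"]),P(c,r["xyz"]))
E
```

```text
[197.4637041  565.98011407 230.21279432] [-1.79891173e+02 -8.88551690e-03  1.60762652e+02] 0.0
top jar_p 0.81 [328. 324.   3.] [220, 256]
top jar_p 0.79 [ 436. -310.    1.] [404, 228]
top jar_p 0.68 [435. 352.   2.] [213, 225]
top jar_p 0.6 [ 330. -404.    1.] [431, 259]
top jar_p 0.41 [695. 288. 114.] [227, 145]
top pan_left_floor 0.63 [487. 153. 113.] [267, 210]
top pan_left_floor 0.24 [694. 285. 115.] [228, 145]
top pan_right_floor 0.56 [447. -96. 114.] [344, 223]
top plank_mid 0.78 [680.  23. 116.] [308, 151]
top plank_mid 0.65 [466.  28.   1.] [307, 217]
top green_jar 0.57 [ 672. -157.  116.] [364, 154]
top green_jar 0.48 [547. 439.  -4.] [189, 192]
top weight_500 0.69 [ 528. -475.    2.] [451, 202]
top weight_500 0.51 [550. 438.  -2.] [189, 191]
top weight_500 0.28 [ 408. -539.   -1.] [470, 237]
top weight_200 0.69 [ 528. -475.    2.] [451, 202]
top weight_200 0.51 [550. 438.  -2.] [189, 191]
top weight_200 0.28 [ 408. -539.   -1.] [470, 237]
top drawer_front 0.68 [ 577. -264.   89.] [395, 185]
scene jar_p 0.93 [ 438. -316.    0.] [250, 269]
scene jar_p 0.87 [ 335. -413.    4.] [205, 276]
scene jar_p 0.72 [326. 317.  -3.] [328, 141]
scene jar_p 0.6 [432. 351.  -3.] [355, 146]
scene pan_left_floor 0.91 [484. 149. 112.] [340, 162]
scene pan_right_floor 0.75 [446. -96. 111.] [290, 203]
scene pan_right_floor 0.35 [484. 147. 118.] [340, 161]
scene pan_right_floor 0.33 [ 401. -536.   -2.] [192, 320]
scene plank_mid 0.71 [683.  24. 111.] [372, 211]
scene scale 0.92 [466.  24.  -1.] [317, 202]
scene scale 0.39 [684.  22. 114.] [372, 211]
scene green_jar 0.94 [ 672. -157.  115.] [340, 249]
scene green_jar 0.69 [545. 437.   2.] [389, 143]
scene weight_500 0.42 [ 529. -471.   -3.] [240, 325]
scene weight_500 0.41 [547. 440.   3.] [390, 142]
scene weight_200 0.42 [ 529. -471.   -3.] [240, 325]
scene weight_200 0.41 [547. 440.   3.] [390, 142]
scene drawer_front 0.76 [ 582. -270.   91.] [293, 267]
```

Run:
```python
import cv2
for n,(r,c) in {"top":((100,300),(150,500)),"scene":((80,360),(150,450))}.items():
    a=cv2.imread(f"pics/{n}0.png")[r[0]:r[1],c[0]:c[1]];cv2.imwrite(f"pics/{n}_crop.png",cv2.resize(a,None,fx=2.1,fy=2.1,interpolation=cv2.INTER_CUBIC))
```

```text
(no output)
```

View pics/top_crop.png

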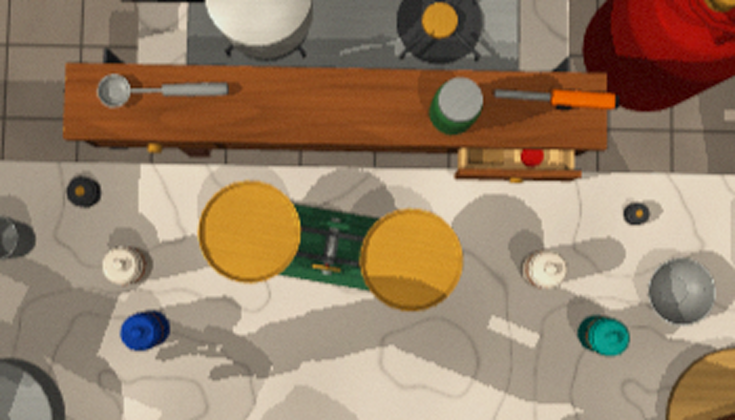

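View pics/scene_crop.png

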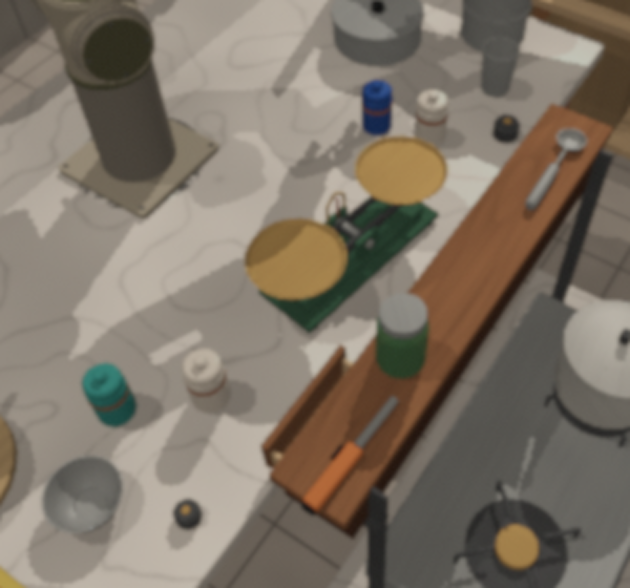

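Candidates in the top picture: white left (213,225), white right (404,228), blue (220,256), turquoise (431,259). The two white jars with a brown band are the ones I want. The crops confirm this: they stand left and right of the scale, farther from the robot than the coloured ones.

Request:
{"api": "apply_moves", "payload": {"rows": [[0,0,0,0,0,-0.168],[0,0,0,0,0,-0.168],[-47,-43,0,0,0,0],[-47,-43,0,0,0,0],[-47,-43,0,0,0,0]], "fingers": 85, "grip_force": 40}}

```text
time: 1.62
tool_pos: [337.1, 438.7, 231.4]
tcp_rot: [180.0, 0.0, -179.9]
ft_force: [1.3, 0.3, 0.3]
finger_gap: 85.0
grip_force: 0.0
```

Request:
{"api": "apply_moves", "payload": {"rows": [[-47,-43,0,0,0,0],[-48,-43,0,0,0,0],[0,0,30,0,0,0],[0,0,20,0,0,0],[0,0,0,0,0,0]]}}

```text
time: 2.25
tool_pos: [427.0, 355.7, 178.9]
tcp_rot: [-179.9, -0.2, -179.9]
ft_force: [-0.3, 0.4, 0.8]
finger_gap: 84.7
grip_force: 0.0
```

Request:
{"api": "apply_moves", "payload": {"rows": [[-7,-4,0,0,0,0],[0,0,40,0,0,0],[0,0,40,0,0,0],[0,0,20,0,0,0],[0,0,0,0,0,0]]}}

```text
time: 2.88
tool_pos: [435.1, 351.9, 80.6]
tcp_rot: [-179.9, -0.1, -180.0]
ft_force: [-0.3, 0.6, -0.0]
finger_gap: 84.9
grip_force: 0.0
```

Run:
```python
from h import *
print(sense()["tool_pos"])
a,d=save("top","t1");b,_=save("scene","s1")
x=lambda im,u,v:cv2.resize(im[max(0,v-50):v+50,u-65:u+65],(520,400),interpolation=cv2.INTER_CUBIC)
u,v=P("top",[434,351,60]);u2,v2=P("scene",[434,351,60])
cv2.imwrite("pics/c1.png",cv2.resize(np.hstack([x(a,u,v),x(b,u2,v2)]),(800,308))[:,:,::-1])
for r in models.boxes_of("jar_p","top"):print(r["confidence"],r["xyz"])
```

```text
[435.12713458 351.92100525  80.61704793]
0.78 [435.1, -304.0, 96.5]
0.59 [334.2, -398.0, 97.9]
0.42 [422.2, 332.5, 81.4]
0.19 [547.1, 428.5, 33.6]
```

View pics/c1.png

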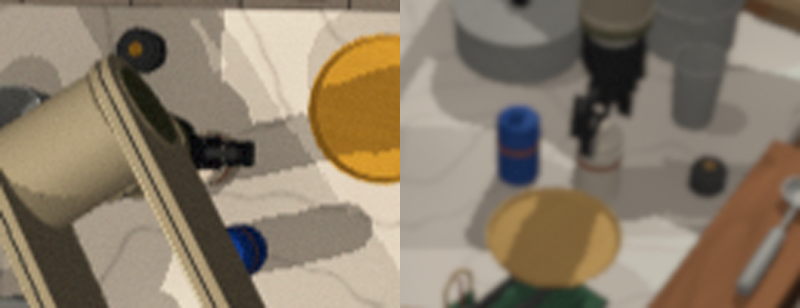

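The picture shows the open fingers straddling the white left jar, lid between them and free of contact; the blue jar is clear.

Request:
{"api": "apply_moves", "payload": {"rows": [[0,0,20,0,0,0],[0,0,16,0,0,0],[0,0,0,0,0,0],[0,0,0,0,0,0],[0,0,0,0,0,0]]}}

```text
time: 3.65
tool_pos: [436.2, 352.3, 45.9]
tcp_rot: [180.0, 0.0, -180.0]
ft_force: [0.7, -0.8, 0.3]
finger_gap: 85.2
grip_force: 0.0
```

Request:
{"api": "apply_moves", "payload": {"rows": [[0,0,0,0,0,0],[0,0,0,0,0,0],[0,0,0,0,0,0],[0,0,0,0,0,0],[0,0,0,0,0,0]], "fingers": 50}}

```text
time: 4.28
tool_pos: [436.1, 352.1, 45.9]
tcp_rot: [180.0, 0.0, -180.0]
ft_force: [-1.2, -2.9, 4.9]
finger_gap: 59.1
grip_force: 43.0
```

Request:
{"api": "apply_moves", "payload": {"rows": [[0,0,-20,0,0,0],[0,0,-40,0,0,0],[0,0,-50,0,0,0],[0,0,-30,0,0,0],[0,0,0,0,0,0]]}}

```text
time: 4.9
tool_pos: [437.3, 353.3, 189.0]
tcp_rot: [179.8, 0.3, -180.0]
ft_force: [-0.0, 1.2, -5.3]
finger_gap: 58.9
grip_force: 45.8
```

Request:
{"api": "apply_moves", "payload": {"rows": [[-9,-36,-10,0,0,0],[-10,-45,0,0,0,0],[-10,-45,0,0,0,0],[-10,-40,0,0,0,0],[-10,-35,0,0,0,0]]}}

```text
time: 5.52
tool_pos: [483.6, 149.4, 192.8]
tcp_rot: [-180.0, -0.2, 180.0]
ft_force: [1.0, -0.3, -4.3]
finger_gap: 59.2
grip_force: 45.9
```

Request:
{"api": "apply_moves", "payload": {"rows": [[0,0,0,0,0,0],[0,0,0,0,0,0],[0,0,0,0,0,0],[0,0,0,0,0,0],[0,0,0,0,0,0]]}}

```text
time: 6.15
tool_pos: [484.6, 151.6, 195.3]
tcp_rot: [180.0, -0.0, -179.9]
ft_force: [-0.1, -0.8, -5.2]
finger_gap: 58.9
grip_force: 46.2
```

Run:
```python
from h import *
save("top","t2");save("scene","s2")
for c in("top","scene"):
  for n in("pan_left_floor","pan_right_floor","jar_p"):
    for r in models.place_of(n,c)[:3]: print(c,n,round(r["confidence"],2),np.round(r["xyz"]))
print(sense()["tool_pos"],sense()["ft_force"])
```

```text
top pan_left_floor 0.87 [486. 154. 114.]
top pan_left_floor 0.57 [678.  25. 116.]
top pan_right_floor 0.73 [449. -95. 114.]
top jar_p 0.93 [ 328. -403.    4.]
top jar_p 0.57 [ 437. -314.   -0.]
top jar_p 0.46 [326. 320.   3.]
scene pan_left_floor 0.62 [483. 147. 112.]
scene jar_p 0.97 [ 332. -412.    4.]
scene jar_p 0.84 [ 437. -315.   -1.]
scene jar_p 0.74 [ 672. -155.  117.]
[484.79888774 151.05992315 195.32603646] [ 0.04945402  0.32525439 -5.27201059]
```

Request:
{"api": "apply_moves", "payload": {"rows": [[0,0,15,0,0,0],[0,0,11,0,0,0],[0,0,4,0,0,0],[0,0,3,0,0,0],[0,0,2,0,0,0]]}}

```text
time: 7.18
tool_pos: [484.9, 151.1, 160.4]
tcp_rot: [180.0, 0.0, -180.0]
ft_force: [-0.3, -0.4, -4.4]
finger_gap: 59.3
grip_force: 46.3
```

Request:
{"api": "apply_moves", "payload": {"rows": [[0,0,2,0,0,0],[0,0,2,0,0,0],[0,0,2,0,0,0],[0,0,2,0,0,0],[0,0,0,0,0,0]]}}

```text
time: 7.8
tool_pos: [484.6, 151.1, 152.0]
tcp_rot: [180.0, -0.0, -180.0]
ft_force: [0.5, 0.5, -6.1]
finger_gap: 59.0
grip_force: 46.3
```

Request:
{"api": "apply_moves", "payload": {"rows": [[0,0,1,0,0,0],[0,0,1,0,0,0],[0,0,1,0,0,0],[0,0,1,0,0,0],[0,0,0,0,0,0]]}}

```text
time: 8.43
tool_pos: [484.7, 151.1, 148.1]
tcp_rot: [180.0, -0.0, -180.0]
ft_force: [-0.4, -0.1, -4.9]
finger_gap: 58.7
grip_force: 46.3
```

Request:
{"api": "apply_moves", "payload": {"rows": [[0,0,1,0,0,0],[0,0,1,0,0,0],[0,0,0,0,0,0],[0,0,0,0,0,0],[0,0,0,0,0,0]]}}

```text
time: 9.05
tool_pos: [484.8, 151.1, 146.3]
tcp_rot: [180.0, -0.0, -180.0]
ft_force: [-0.2, -0.2, -4.8]
finger_gap: 59.1
grip_force: 46.3
```

```bash
cat >> h.py <<'E'
def cloud(cam):
    a,d=eyes.snapshot(cam);c=eyes.get_calibration(cam);K=np.array(c["intrinsics"]);v,u=np.indices(d.shape)
    p=np.stack([(u-K[0,2])/K[0,0]*d,(v-K[1,2])/K[1,1]*d,d],-1)
    return a,d,(p-np.array(c["t"]).ravel())@np.array(c["R"])
def pans(cam="top"):
    a,d,X=cloud(cam)
    for n,c in(("L",(485,151)),("R",(447,-96))):
        r=np.hypot(X[...,0]-c[0],X[...,1]-c[1]);m=(r<64)&(d>0)&(X[...,2]>85)&(X[...,2]<145)&(a[...,0]>1.6*a[...,2])
        print(cam,n,m.sum(),np.percentile(X[m][:,2],[10,50,90]).round(1) if m.sum()>5 else "")
E
python3 - <<'E'
from h import *
pans("top");pans("scene");s=sense();print(s["tool_pos"],s["ft_force"])
E
```

```text
top L 222 [ 94.6  98.5 102.5]
top R 1278 [125.3 128.6 132.2]
scene L 476 [ 97.2 100.1 102.7]
scene R 989 [127.5 129.8 132.2]
[484.77750518 151.11482178 146.31091253] [ 0.66041277 -0.57666013 -4.62551676]
```

The left pan is pushed nearly to its stop (about 99.5 mm), so I release here.

Request:
{"api": "apply_moves", "payload": {"rows": [[0,0,0.5,0,0,0],[0,0,0,0,0,0],[0,0,0,0,0,0],[0,0,0,0,0,0],[0,0,0,0,0,0]]}}

```text
time: 9.78
tool_pos: [484.8, 151.1, 145.8]
tcp_rot: [-180.0, 0.0, -180.0]
ft_force: [0.4, 0.1, -5.2]
finger_gap: 59.1
grip_force: 46.3
```

Request:
{"api": "apply_moves", "payload": {"rows": [[0,0,0,0,0,0],[0,0,0,0,0,0],[0,0,0,0,0,0],[0,0,0,0,0,0],[0,0,0,0,0,0]], "fingers": 85}}

```text
time: 10.4
tool_pos: [484.8, 151.1, 145.9]
tcp_rot: [180.0, 0.0, -180.0]
ft_force: [-0.0, 0.7, -0.4]
finger_gap: 85.1
grip_force: 0.0
```

Request:
{"api": "apply_moves", "payload": {"rows": [[0,0,-20,0,0,0],[0,0,-30,0,0,0],[0,0,-40,0,0,0],[0,0,-30,0,0,0],[0,0,0,0,0,0]]}}

```text
time: 11.02
tool_pos: [486.4, 151.4, 269.1]
tcp_rot: [179.9, 0.3, -180.0]
ft_force: [0.5, 0.3, -0.2]
finger_gap: 85.0
grip_force: 0.0
```

Request:
{"api": "apply_moves", "payload": {"rows": [[5,-45,0,0,0,0],[5,-50,0,0,0,0],[5,-50,0,0,0,0],[5,-50,0,0,0,0],[5,-50,0,0,0,0]]}}

```text
time: 11.65
tool_pos: [459.0, -95.3, 264.5]
tcp_rot: [180.0, -0.1, -180.0]
ft_force: [0.6, -0.2, 0.2]
finger_gap: 85.1
grip_force: 0.0
```

Request:
{"api": "apply_moves", "payload": {"rows": [[5,-50,0,0,0,0],[5,-50,0,0,0,0],[5,-45,0,0,0,0],[4,-40,0,0,0,0],[4,-34,0,0,0,0]]}}

```text
time: 12.28
tool_pos: [436.0, -314.2, 264.2]
tcp_rot: [179.9, -0.1, 180.0]
ft_force: [0.5, 0.7, 0.4]
finger_gap: 85.1
grip_force: 0.0
```

Request:
{"api": "apply_moves", "payload": {"rows": [[0,0,40,0,0,0],[0,0,40,0,0,0],[0,0,30,0,0,0],[0,0,20,0,0,0],[0,0,0,0,0,0]]}}

```text
time: 12.9
tool_pos: [435.0, -311.4, 132.5]
tcp_rot: [179.8, -0.3, -180.0]
ft_force: [-0.1, 0.1, -0.8]
finger_gap: 85.0
grip_force: 0.0
```

Run:
```python
from h import *
pans("top");s=sense();print(s["tool_pos"],s["tcp_rot"],s["joint_pos"]);eyes.snapshot("scene")
for c in("top","scene"):
  for n in("jar_p","pan_left_floor"):
    for r in models.place_of(n,c)[:6]: print(c,n,round(r["confidence"],2),np.round(r["xyz"]))
```

```text
top L 894 [ 92.9  96.4 100.1]
top R 1282 [127.4 130.9 134.3]
[ 435.97608951 -312.1173223   134.3690103 ] [ 1.79884786e+02 -1.32155223e-01 -1.79986511e+02] [-4.10785415e+01  1.65891489e+00  1.01708914e+02 -3.06327516e-05
  7.68074974e+01 -1.31091890e+02]
top jar_p 0.85 [329. 322.   1.]
top jar_p 0.76 [480. 148. 101.]
top jar_p 0.74 [ 331. -402.    2.]
top jar_p 0.51 [ 436. -311.    3.]
top pan_left_floor 0.83 [483. 148.  97.]
scene jar_p 0.96 [ 439. -315.    5.]
scene jar_p 0.71 [480. 154.  94.]
scene jar_p 0.64 [ 334. -414.    3.]
scene jar_p 0.63 [327. 317.  -2.]
scene pan_left_floor 0.81 [483. 149.  98.]
scene pan_left_floor 0.66 [466.  29.  -3.]
```

Request:
{"api": "apply_moves", "payload": {"rows": [[-1,-1,25,0,0,0],[0,0,30,0,0,0],[0,0,22,0,0,0],[0,0,11,0,0,0],[0,0,0,0,0,0]]}}

```text
time: 13.82
tool_pos: [437.7, -313.8, 47.7]
tcp_rot: [180.0, -0.0, -180.0]
ft_force: [0.3, 0.4, 1.1]
finger_gap: 85.3
grip_force: 0.0
```

Request:
{"api": "apply_moves", "payload": {"rows": [[0,0,0,0,0,0],[0,0,0,0,0,0],[0,0,0,0,0,0],[0,0,0,0,0,0],[0,0,0,0,0,0]], "fingers": 50}}

```text
time: 14.45
tool_pos: [438.8, -314.5, 49.4]
tcp_rot: [-179.9, 0.1, -180.0]
ft_force: [-0.2, 2.7, 4.8]
finger_gap: 58.7
grip_force: 43.1
```

Request:
{"api": "apply_moves", "payload": {"rows": [[0,0,-20,0,0,0],[0,0,-40,0,0,0],[0,0,-50,0,0,0],[0,0,-50,0,0,0],[0,0,-15,0,0,0]]}}

```text
time: 15.08
tool_pos: [439.4, -315.2, 227.2]
tcp_rot: [-179.7, 0.3, -180.0]
ft_force: [0.1, -0.0, -3.1]
finger_gap: 59.2
grip_force: 44.3
```

Request:
{"api": "apply_moves", "payload": {"rows": [[-2,40,0,0,0,0],[-2,50,0,0,0,0],[-2,50,0,0,0,0],[-2,45,0,0,0,0],[-1,34,0,0,0,0]]}}

```text
time: 15.7
tool_pos: [446.0, -92.9, 221.2]
tcp_rot: [179.9, -0.1, -179.9]
ft_force: [0.8, -0.1, -2.9]
finger_gap: 58.5
grip_force: 44.6
```

Request:
{"api": "apply_moves", "payload": {"rows": [[0,0,10,0,0,0],[0,0,10,0,0,0],[0,0,5,0,0,0],[0,0,0,0,0,0],[0,0,0,0,0,0]]}}

```text
time: 16.32
tool_pos: [446.9, -95.4, 198.0]
tcp_rot: [-180.0, 0.0, 180.0]
ft_force: [-0.1, -0.6, -2.5]
finger_gap: 59.0
grip_force: 44.7
```

Run:
```python
from h import *
save("scene","s3");save("top","t3");s=sense();print(s["tool_pos"],s["ft_force"])
for c in("top","scene"):
  for n in("jar_p","pan_right_floor"):
    for r in models.place_of(n,c)[:6]: print(c,n,round(r["confidence"],2),np.round(r["xyz"]))
a=cv2.imread("pics/s3.png");cv2.imwrite("pics/s3c.png",cv2.resize(a[110:270,220:420],None,fx=3,fy=3,interpolation=cv2.INTER_CUBIC))
```

```text
[447.07995462 -95.27819308 198.22021647] [ 0.44693329 -0.11740215 -2.59503088]
top jar_p 0.84 [ 331. -404.    2.]
top jar_p 0.71 [325. 320.   3.]
top jar_p 0.61 [478. 151.  97.]
scene jar_p 0.94 [446. -97. 150.]
scene jar_p 0.76 [ 333. -409.    3.]
scene jar_p 0.58 [480. 154.  94.]
scene pan_right_floor 0.83 [447. -94. 130.]
scene pan_right_floor 0.23 [479. 149.  96.]
```

View pics/s3c.png

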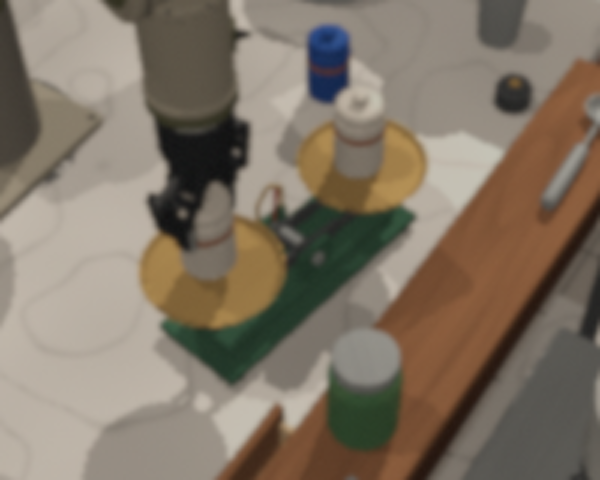

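The picture shows the left jar upright on its lowered pan at (360,130) and the other jar held upright just above the raised right pan at (210,230).

Request:
{"api": "apply_moves", "payload": {"rows": [[0,0,7,0,0,0],[0,0,4,0,0,0],[0,0,2,0,0,0],[0,0,1,0,0,0],[0,0,0,0,0,0]]}}

```text
time: 17.25
tool_pos: [446.8, -94.9, 183.8]
tcp_rot: [180.0, -0.0, -180.0]
ft_force: [0.4, -0.5, -2.4]
finger_gap: 58.9
grip_force: 44.7
```

Request:
{"api": "apply_moves", "payload": {"rows": [[0,0,1,0,0,0],[0,0,1,0,0,0],[0,0,1,0,0,0],[0,0,0,0,0,0],[0,0,0,0,0,0]]}}

```text
time: 17.88
tool_pos: [447.0, -95.0, 181.1]
tcp_rot: [-180.0, 0.0, -180.0]
ft_force: [-0.8, -0.4, 0.1]
finger_gap: 58.7
grip_force: 44.8
```

Contact is starting: the load is going off the wrist. One more millimetre, then I release.

Request:
{"api": "apply_moves", "payload": {"rows": [[0,0,0.5,0,0,0],[0,0,0.5,0,0,0],[0,0,0,0,0,0],[0,0,0,0,0,0],[0,0,0,0,0,0]]}}

```text
time: 18.5
tool_pos: [447.0, -95.1, 179.9]
tcp_rot: [-180.0, 0.0, -180.0]
ft_force: [-0.8, -1.6, 3.8]
finger_gap: 58.6
grip_force: 45.1
```

Request:
{"api": "apply_moves", "payload": {"rows": [[0,0,0,0,0,0],[0,0,0,0,0,0],[0,0,0,0,0,0],[0,0,0,0,0,0],[0,0,0,0,0,0]], "fingers": 85}}

```text
time: 19.12
tool_pos: [446.8, -94.9, 179.8]
tcp_rot: [180.0, -0.0, -180.0]
ft_force: [0.5, 0.1, 0.0]
finger_gap: 84.9
grip_force: 0.0
```

Request:
{"api": "apply_moves", "payload": {"rows": [[0,0,-15,0,0,0],[0,0,-25,0,0,0],[0,0,-30,0,0,0],[0,0,-25,0,0,0],[0,0,0,0,0,0]]}}

```text
time: 19.75
tool_pos: [448.2, -95.4, 278.2]
tcp_rot: [-179.9, 0.3, -180.0]
ft_force: [0.4, 0.6, -0.5]
finger_gap: 85.1
grip_force: 0.0
```

Request:
{"api": "apply_moves", "payload": {"rows": [[0,0,0,0,0,0],[0,0,0,0,0,0],[0,0,0,0,0,0],[0,0,0,0,0,0],[0,0,0,0,0,0]]}}

```text
time: 20.38
tool_pos: [446.8, -94.9, 274.6]
tcp_rot: [180.0, -0.0, -180.0]
ft_force: [1.0, -0.5, 0.5]
finger_gap: 85.1
grip_force: 0.0
```

Request:
{"api": "apply_moves", "payload": {"rows": [[0,0,0,0,0,0],[0,0,0,0,0,0],[0,0,0,0,0,0],[0,0,0,0,0,0],[0,0,0,0,0,0]]}}

```text
time: 21.0
tool_pos: [446.8, -94.9, 274.8]
tcp_rot: [-180.0, -0.0, -180.0]
ft_force: [0.5, -0.3, -0.3]
finger_gap: 85.0
grip_force: 0.0
```

Request:
{"api": "apply_moves", "payload": {"rows": [[0,0,0,0,0,0],[0,0,0,0,0,0],[0,0,0,0,0,0],[0,0,0,0,0,0],[0,0,0,0,0,0]]}}

```text
time: 21.62
tool_pos: [446.8, -94.9, 274.8]
tcp_rot: [-180.0, 0.0, -180.0]
ft_force: [-0.5, 0.3, 1.2]
finger_gap: 84.7
grip_force: 0.0
```

Run:
```python
from h import *
pans("top");pans("scene");s=sense();print(s["tool_pos"],s["ft_force"])
for c in("top","scene"):
  for n in("jar_p","pan_left_floor","pan_right_floor","plank_mid"):
    for r in models.place_of(n,c)[:5]: print(c,n,round(r["confidence"],2),np.round(r["xyz"]))
```

```text
top L 891 [ 93.3  97.1 100.9]
top R 85 [126.1 130.1 133.4]
scene L 477 [ 95.6  98.4 101.3]
scene R 628 [129.1 131.6 133.9]
[446.82201782 -94.88712172 274.7852921 ] [ 0.3542659  -0.11831154  0.27400637]
top jar_p 0.9 [ 333. -402.    3.]
top jar_p 0.72 [483. 150.  99.]
top jar_p 0.64 [328. 319.   6.]
top plank_mid 0.93 [678.  25. 117.]
scene jar_p 0.96 [442. -98. 129.]
scene jar_p 0.84 [ 336. -410.    2.]
scene jar_p 0.72 [328. 317.  -0.]
scene pan_left_floor 0.79 [486. 150.  99.]
scene pan_right_floor 0.68 [444. -94. 129.]
scene plank_mid 0.63 [682.  25. 114.]
scene plank_mid 0.19 [446. -96. 132.]
```

The left pan is down on its stop (about 98 mm against 131 mm), so the left jar is the heavier. I'll fetch it.

Request:
{"api": "apply_moves", "payload": {"rows": [[-7,45,0,0,0,0],[-8,54,0,0,0,0],[-8,54,0,0,0,0],[-8,50,0,0,0,0],[-7,43,0,0,0,0]]}}

```text
time: 22.75
tool_pos: [484.8, 153.1, 274.9]
tcp_rot: [180.0, 0.0, -179.9]
ft_force: [0.3, -0.6, -0.5]
finger_gap: 85.0
grip_force: 0.0
```

Request:
{"api": "apply_moves", "payload": {"rows": [[0,0,20,0,0,0],[0,0,20,0,0,0],[0,0,0,0,0,0],[0,0,0,0,0,0],[0,0,0,0,0,0]]}}

```text
time: 23.38
tool_pos: [485.3, 150.6, 235.8]
tcp_rot: [180.0, 0.1, 179.9]
ft_force: [1.3, -1.0, -1.0]
finger_gap: 84.8
grip_force: 0.0
```

Request:
{"api": "apply_moves", "payload": {"rows": [[0,0,25,0,0,0],[0,0,25,0,0,0],[0,0,20,0,0,0],[0,0,18,0,0,0],[0,0,0,0,0,0]]}}

```text
time: 24.0
tool_pos: [483.9, 150.8, 145.6]
tcp_rot: [-180.0, -0.1, 180.0]
ft_force: [-0.7, 0.4, 1.1]
finger_gap: 85.1
grip_force: 0.0
```

Request:
{"api": "apply_moves", "payload": {"rows": [[0,0,0,0,0,0],[0,0,0,0,0,0],[0,0,0,0,0,0],[0,0,0,0,0,0],[0,0,0,0,0,0]]}}

```text
time: 24.62
tool_pos: [484.8, 151.1, 146.9]
tcp_rot: [180.0, 0.0, -180.0]
ft_force: [0.1, 0.7, -0.4]
finger_gap: 85.1
grip_force: 0.0
```

Request:
{"api": "apply_moves", "payload": {"rows": [[0,0,0,0,0,0],[0,0,0,0,0,0],[0,0,0,0,0,0],[0,0,0,0,0,0],[0,0,0,0,0,0]], "fingers": 50}}

```text
time: 25.25
tool_pos: [484.9, 151.0, 146.9]
tcp_rot: [-180.0, 0.0, -180.0]
ft_force: [0.3, -2.3, 2.7]
finger_gap: 59.2
grip_force: 46.8
```

Request:
{"api": "apply_moves", "payload": {"rows": [[0,0,-3,0,0,0],[0,0,-3,0,0,0],[0,0,-3,0,0,0],[0,0,-3,0,0,0],[0,0,-3,0,0,0]]}}

```text
time: 25.88
tool_pos: [484.6, 151.2, 161.9]
tcp_rot: [180.0, -0.0, -180.0]
ft_force: [0.3, 1.5, -3.8]
finger_gap: 59.0
grip_force: 46.5
```

Request:
{"api": "apply_moves", "payload": {"rows": [[0,0,-5,0,0,0],[0,0,-10,0,0,0],[0,0,-20,0,0,0],[0,0,-25,0,0,0],[0,0,-20,0,0,0]]}}

```text
time: 26.5
tool_pos: [484.9, 151.0, 243.3]
tcp_rot: [-180.0, 0.0, -180.0]
ft_force: [0.2, 0.7, -4.7]
finger_gap: 59.0
grip_force: 46.0
```

Request:
{"api": "apply_moves", "payload": {"rows": [[-25,-15,0,0,0,0],[-35,-22,0,0,0,0],[-35,-23,0,0,0,0],[-35,-23,0,0,0,0],[-30,-22,0,0,0,0]]}}

```text
time: 27.12
tool_pos: [645.9, 45.1, 241.8]
tcp_rot: [-180.0, -0.0, -180.0]
ft_force: [-0.8, 0.1, -5.5]
finger_gap: 59.0
grip_force: 46.2
```

Request:
{"api": "apply_moves", "payload": {"rows": [[-25,-15,0,0,0,0],[-10,-7,0,0,0,0],[0,0,10,0,0,0],[0,0,10,0,0,0],[0,0,0,0,0,0]]}}

```text
time: 27.75
tool_pos: [678.2, 25.0, 219.8]
tcp_rot: [180.0, -0.2, -179.9]
ft_force: [0.6, 0.2, -6.0]
finger_gap: 58.7
grip_force: 46.1
```

Run:
```python
from h import *
pans("top");pans("scene");s=sense();print(s["tool_pos"],s["ft_force"],s["time"])
for c in("top","scene"):
  for n in("jar_p",):
    for r in models.place_of(n,c)[:5]: print(c,n,round(r["confidence"],2),np.round(r["xyz"]))
a,_=save("scene","s4");cv2.imwrite("pics/s4c.png",cv2.resize(a[110:290,220:440,::-1],None,fx=3,fy=3,interpolation=cv2.INTER_CUBIC))
```

```text
top L 627 [126.5 130.  133.6]
top R 875 [ 93.7  97.3 100.9]
scene L 762 [128.7 131.4 134. ]
scene R 616 [ 96.   98.4 101.2]
[679.16226919  24.74234013 221.61988333] [ 0.41829097 -0.13250704 -4.49677391] 27.85
top jar_p 0.75 [675.  22. 171.]
top jar_p 0.67 [ 332. -403.    2.]
top jar_p 0.58 [325. 319.   1.]
top jar_p 0.57 [444. -92.  98.]
scene jar_p 0.78 [442. -97.  98.]
scene jar_p 0.69 [673.  27. 171.]
scene jar_p 0.48 [ 531. -468.   -2.]
```

View pics/s4c.png

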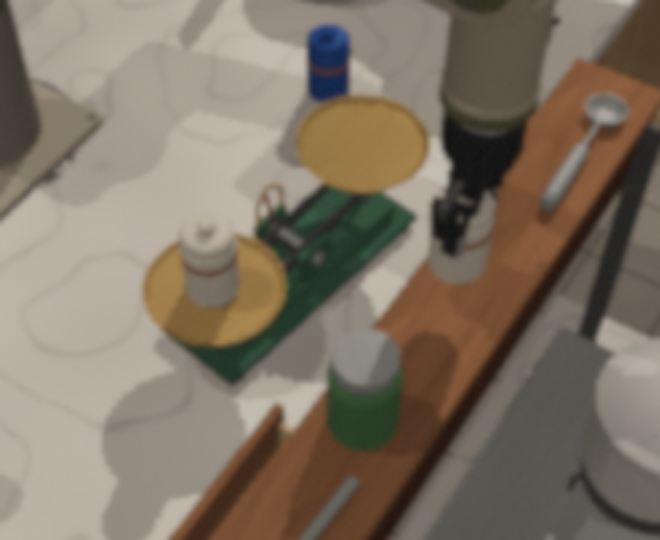

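The lighter jar stands upright on the right pan at (210,265). The held jar at (465,245) is upright over the clear plank middle. I'll lower it.

Request:
{"api": "apply_moves", "payload": {"rows": [[0,0,15,0,0,0],[0,0,18,0,0,0],[0,0,12,0,0,0],[0,0,5,0,0,0],[0,0,2,0,0,0]]}}

```text
time: 28.62
tool_pos: [679.7, 24.1, 169.3]
tcp_rot: [180.0, -0.0, -180.0]
ft_force: [-0.1, 0.2, -4.7]
finger_gap: 58.9
grip_force: 46.1
```

Request:
{"api": "apply_moves", "payload": {"rows": [[0,0,1,0,0,0],[0,0,1,0,0,0],[0,0,1,0,0,0],[0,0,0,0,0,0],[0,0,0,0,0,0]]}}

```text
time: 29.25
tool_pos: [679.8, 24.1, 166.9]
tcp_rot: [180.0, 0.0, -180.0]
ft_force: [-0.4, -0.6, -5.7]
finger_gap: 59.2
grip_force: 46.1
```

Request:
{"api": "apply_moves", "payload": {"rows": [[0,0,1,0,0,0],[0,0,1,0,0,0],[0,0,0.5,0,0,0],[0,0,0,0,0,0],[0,0,0,0,0,0]]}}

```text
time: 29.88
tool_pos: [679.8, 24.1, 164.3]
tcp_rot: [-180.0, 0.0, -180.0]
ft_force: [-0.0, 0.3, -5.4]
finger_gap: 58.9
grip_force: 46.1
```

Request:
{"api": "apply_moves", "payload": {"rows": [[0,0,0.5,0,0,0],[0,0,0.5,0,0,0],[0,0,0,0,0,0],[0,0,0,0,0,0],[0,0,0,0,0,0]]}}

```text
time: 30.5
tool_pos: [680.0, 24.1, 163.9]
tcp_rot: [-180.0, 0.0, -180.0]
ft_force: [-2.5, 0.2, 3.5]
finger_gap: 59.0
grip_force: 46.6
```

Contact: the force swung to +3.5 N. Release and rise.

Request:
{"api": "apply_moves", "payload": {"rows": [[0,0,0,0,0,0],[0,0,0,0,0,0],[0,0,0,0,0,0],[0,0,0,0,0,0],[0,0,0,0,0,0]], "fingers": 85}}

```text
time: 31.12
tool_pos: [679.8, 24.1, 163.3]
tcp_rot: [-180.0, -0.0, -180.0]
ft_force: [-0.3, 0.3, 0.2]
finger_gap: 85.3
grip_force: 0.0
```

Request:
{"api": "apply_moves", "payload": {"rows": [[0,0,-15,0,0,0],[0,0,-25,0,0,0],[0,0,-35,0,0,0],[0,0,-35,0,0,0],[0,0,0,0,0,0]]}}

```text
time: 31.75
tool_pos: [681.9, 24.1, 279.5]
tcp_rot: [-180.0, 0.5, -180.0]
ft_force: [-0.2, 0.8, 0.4]
finger_gap: 85.0
grip_force: 0.0
```

Request:
{"api": "apply_moves", "payload": {"rows": [[0,0,0,0,0,0],[0,0,0,0,0,0],[0,0,0,0,0,0],[0,0,0,0,0,0],[0,0,0,0,0,0]]}}

```text
time: 32.38
tool_pos: [679.7, 24.1, 273.0]
tcp_rot: [180.0, -0.0, -180.0]
ft_force: [-0.2, -0.3, -0.3]
finger_gap: 84.9
grip_force: 0.0
```

Run:
```python
from h import *
a,_=save("scene","s5");eyes.snapshot("top");cv2.imwrite("pics/s5c.png",cv2.resize(a[80:340,160:460,::-1],None,fx=2.2,fy=2.2,interpolation=cv2.INTER_CUBIC))
for c in("top","scene"):
    for r in models.place_of("jar_p",c)[:5]: print(c,round(r["confidence"],2),np.round(r["xyz"]))
```

```text
top 0.81 [440. -93.  99.]
top 0.76 [678.  22. 116.]
top 0.73 [ 331. -403.    3.]
top 0.58 [324. 322.  -2.]
scene 0.85 [327. 316.  -2.]
scene 0.78 [444. -96.  97.]
scene 0.72 [677.  26. 114.]
scene 0.67 [ 584. -268.   89.]
scene 0.57 [ 333. -410.    4.]
```

View pics/s5c.png

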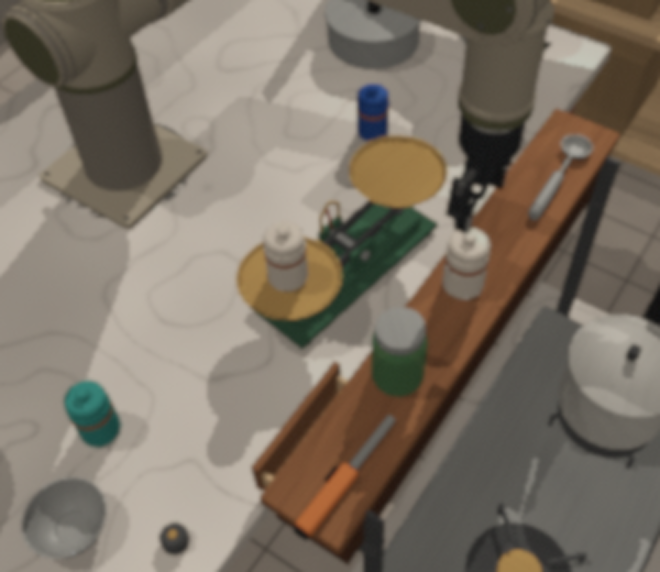

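The heavier jar stands upright on the plank middle at (467,265), the lighter one on the right pan at (286,260). The gripper is clear and nothing else has moved.

```bash
python3 -c "
from bench import job
print(job.hand_in())"
```

```text
the job is handed in; nothing more can be done
None
```

The left jar proved heavier and now stands upright in the middle of the plank, the lighter one stands on the right pan, and the job is handed in at about 33 s; no verdict was returned.

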